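# Release the thick dowel from the lever dispenser and ease its lid shut

### The arm

A 6-joint arm with a two-finger parallel gripper is mounted at the origin on a cart in front of the work surface, level with it; the furniture and walls round the work are solid. World frame = base frame: x ahead of the robot, y to its left, z up, the work surface at z = 0. Lengths are in m, angles in rad, forces in N, time in s.
With the tool pointing down it reaches from about 0.275 to 0.825 m from the base axis. Payload 4.9 kg.
Tool frame: the origin (TCP) lies midway between the tips of the shut fingers; the grasp point (between the pads) lies 19 mm behind it (bot.grip_depth is the distance from the TCP to the grasp point, in m); z points along the fingers, y is the line along which they close (so a half turn about z gives the same grasp; the last joint's range is limited). The gripper opens to 85 mm and grips with 20 to 120 N. Pads are 22 mm wide; open, the fingers measure 114 mm over their backs; the gripper's body (76 mm by 85 mm) begins 54 mm behind the grasp point. The pads swing forward as they close: fully open they stand 13 mm farther back than shut.
Start: joints at [-1.379, 0.326, -0.193, 1.052, 0, 1.437], TCP at [0.176, -0.521, 0.195] pointing down, gripper open.
Joint ranges: [-2.65, 2.65], [-0.97, 1.79], [-1.3, 1.35], [-1.93, 2.1], [-1.47, 1.37], [-3.14, 3.14]. Speed limits (rad/s): [2.57, 2.57, 3.14, 3.14, 3.14, 3.14].

### API

Orientations are given as a unit quaternion [w, x, y, z].
In Python, from cell import bot gives the robot as it stands. Calls block until the motion is done:
- bot.move_pose(position, orientation): joint-space move of the TCP to a pose.
- bot.move_linear(position, speed=0.15, rotation=None, until_force=None): straight line of the TCP; rotation=None keeps the orientation; speed is the mean speed in m/s. With until_force (N) it stops when the force on the tool has changed by that much, and returns True; else False.
- bot.goto_joints(angles): joint-space move.
- bot.set_gripper(opening, grasp_force=None): opening from 0.0 (shut) to 1.0 (fully open); grasp_force is the grip in N (None keeps the last); returns when the fingers have stopped.
- bot.wait(seconds).
- bot.solve_ik(position, orientation): joint angles nearest the present ones, or None.
- bot.camera(name): name is "scene" or "top" or "wrist"; returns the picture (420x560x3 uint8, red, green, blue); there is no depth.
- bot.calibration(name): a dict with "mtx" (3x3 intrinsics, pixels), "k1" (the pictures are not rectified: a ray, as slopes to the right and down, at radius r is drawn at 1 + k1 r^2 times it, then the intrinsics apply), "extrinsics" (4x4, takes a point from world to camera coordinates); the wrist camera has in their place "hand_eye" (4x4, takes a point from camera to tool coordinates, whose origin is the TCP and whose axes are the flange's). Camera axes: x right, y down, z forward; pixel columns grow to the right and rows downward; lengths in m; the calibration is good to about 2 mm. A picture is of the moment at which its call begins: read the wrist's pose just before it. calibration takes no time and is no camera call.
A pose or a line that the arm cannot do raises bot.PlanningError and nothing moves.
- bot.close_job(): hands the job in; it is judged then, once.
Trained networks look in the newest picture that a camera, given by its name, has taken for a name from the list of things; names that differ only in an ending like _2 or _b are one class to them, and where a whole thing is asked for, a point or a joint stands for the part that bears it (a point fixed in the world has none). Each returns a list of dicts, best first, with "confidence" (0 to 1); they miss things now and then, are a little off and sometimes report something else, mostly with a low value. They report only what shows in the picture. A call takes as long as a camera call.
- bot.search_frame(camera, thing): "bbox" ([left, top, width, height] in pixels, round what is visible of it).
Readings, each from a call of its own:
- bot.read_clock(): time.
- bot.read_joint_positions(): joint angles.
- bot.read_joint_vel(): joint speeds.
- bot.read_joint_efforts(): joint torques, N m.
- bot.read_position(): TCP position.
- bot.read_tool_rot(): TCP orientation.
- bot.read_ft_force(): force on the tool from outside, world axes, zero at the start.
- bot.read_moment(): the same for the moment, N m.
- bot.read_gripper_width(): opening from 0.0 (shut) to 1.0 (fully open).
- bot.read_finger_force(): force on a finger pad.
Only numpy, scipy, OpenCV 4.12 (cv2) and the standard library are available. Lean on these libraries where they do the work, as an engineer would, in place of code of your own. Each camera call takes 0.05 s, during which the arm holds its last target. There are 200 camera calls.

### The job

The two-lane dispenser holds one dowel in each lane behind a clear lid; press down the lever on the side of the thick dowel until its lid is wide open, so that the dowel rolls out into the tray in front, then let the lever up gently so that the lid comes down without slamming. Leave the thin dowel in its lane with its lid shut, touch neither the dowels nor the lids, and leave the things standing round about where they are. Finish with both lids shut and your hand clear.

Things in the scene. Friction and masses are not known exactly. Their poses are not given: they have to be found in the camera images.
- dispenser: fixed plywood box 262 x 196 mm, 126 mm high at its bearing blocks, walls 100 or less, a lever on each outer side. Origin at table height below the lids' lower edges, mid-width; x from tray to lanes (away from the robot), y left, z up. Tray x -100..0 mm; lanes x 0..118, left y 4..76, right y -76..-4, open on top; one floor slopes 12 degrees down from the lanes to the tray, 36 mm high at x = 0
- lever_left (a joint): hinge of the left (+y) lever and its lid, both fixed to one shaft: 0 = lid shut, lever raised 28 degrees; grows as the lever is pressed down; 1.0 = end stop, lid wide open, lever 29 degrees below level. Shaft along the dispenser's y at its x = 4.5, z = 111 mm. A spring shuts it: about 3 N at the pad to start, 5 to 8 N near the stop; let go, the lid snaps shut at over 3 rad/s
- lever_right (a joint): hinge of the right (-y) lever and its lid, both fixed to one shaft: 0 = lid shut, lever raised 28 degrees; grows as the lever is pressed down; 1.0 = end stop, lid wide open, lever 29 degrees below level. Shaft along the dispenser's y at its x = 4.5, z = 111 mm. A spring shuts it: about 3 N at the pad to start, 5 to 8 N near the stop; let go, the lid snaps shut at over 3 rad/s
- pad_left (a point): middle of the rubber top of the left lever's pad (66 mm along the lever, 44 wide), 90 mm along the lever from the shaft and 6.5 mm above the lever's middle plane; moves with it. The lever points to the dispenser's +x, away from the tray. At rest the point is at (81, +134, 159) mm in the dispenser's frame; nothing is beneath it
- pad_right (a point): middle of the rubber top of the right lever's pad (66 mm along the lever, 44 wide), 90 mm along the lever from the shaft and 6.5 mm above the lever's middle plane; moves with it. The lever points to the dispenser's +x, away from the tray. At rest the point is at (81, -134, 159) mm in the dispenser's frame; nothing is beneath it
- lid_left (a point): clear plastic lid, 66 mm wide and 72 mm long, 4 mm thick, with an aluminium top and bottom edge, across the lower end of the left lane; it hangs from the shaft and swings out and up over the tray; the point is the middle of the lid
- lid_right (a point): the same lid on the right lane
- thick_dowel: loose piece of dark round wood 32 mm thick and 64 mm long, lying across a lane against its lid, in either lane; origin at its centre, y along its axis
- thin_dowel: loose piece of dark round wood 18 mm thick and 64 mm long, lying across the other lane against its lid; origin at its centre, y along its axis
- tape_measure: yellow and black tape measure, 48 x 82 x 71 mm, loose bystander; origin under its middle
- battery: black and red tool battery, 58 x 82 x 38 mm, loose bystander; origin under its middle
- box_red: small red screw carton, 61 x 61 x 38 mm, loose bystander; origin under its middle
- plug_tub: white tub with a red screw lid, 62 x 62 x 64 mm, loose bystander; origin under its middle
- tape_blue: roll of blue masking tape lying flat, 100 mm across, 36 mm high, loose bystander; origin under its middle

How it is judged:
By the outcome, as a careful person would: the job done as asked, in the order asked, and still so for the second after the job is handed in, with the robot touching nothing.
It also fails if it takes over 38 s, if anything falls off the work surface, if the arm or the gripper's body presses on something with over 40 N, if the wrist force passes 120 N, or if a joint passes its speed limit or range.

## Working session

There is one attempt and no reset: what is moved stays moved. The work goes in short steps, each a Python script; the robot and the scene stay as the last script left them, time stands still between calls to the robot, and variables do not carry over. Pictures are saved under pics/ and viewed, at most 10 in all, crops included, and the job is handed in when it is done.

```bash
mkdir -p pics; ls; python3 - <<'E'
from cell import bot
import cv2,numpy as np
for c in ["scene","top"]:
    im=bot.camera(c); cv2.imwrite(f"pics/{c}0.png",im[:,:,::-1])
    k=bot.calibration(c); print(c,k["mtx"].tolist(),k["k1"],np.round(k["extrinsics"],4).tolist())
    for t in ["dispenser","pad_left","pad_right","lid_left","lid_right","thick_dowel","thin_dowel","tape_measure","battery","box_red","plug_tub","tape_blue"]:
        print(c,t,[(np.round(d["bbox"]).tolist(),round(d["confidence"],2)) for d in bot.search_frame(c,t)[:2]])
print(bot.read_clock(), bot.read_tool_rot())
E
```

```text
pics
scene [[412.88492174238047, 0.0, 281.33692610491676], [0.0, 412.88492174238047, 213.335548306222], [0.0, 0.0, 1.0]] -0.07903251947564675 [[-0.8016, -0.5975, 0.0203, 0.6126], [-0.3472, 0.4376, -0.8295, 0.1688], [0.4867, -0.672, -0.5582, 1.1796], [0.0, 0.0, 0.0, 1.0]]
scene dispenser [([278.0, 157.0, 98.0, 102.0], 0.67)]
scene pad_left [([277.0, 192.0, 56.0, 42.0], 0.58)]
scene pad_right [([322.0, 158.0, 34.0, 61.0], 0.57)]
scene lid_left [([276.0, 191.0, 58.0, 42.0], 0.93)]
scene lid_right [([320.0, 159.0, 33.0, 63.0], 0.95)]
scene thick_dowel [([316.0, 157.0, 35.0, 65.0], 0.72)]
scene thin_dowel []
scene tape_measure [([308.0, 249.0, 20.0, 30.0], 0.67), ([259.0, 200.0, 21.0, 24.0], 0.57)]
scene battery [([349.0, 202.0, 18.0, 11.0], 0.69)]
scene box_red [([260.0, 200.0, 23.0, 22.0], 0.51)]
scene plug_tub [([276.0, 186.0, 14.0, 10.0], 0.75), ([259.0, 202.0, 21.0, 20.0], 0.36)]
scene tape_blue [([236.0, 304.0, 43.0, 40.0], 0.9)]
top [[388.00436375430553, 0.0, 282.1268964939663], [0.0, 388.00436375430553, 205.11021898215446], [0.0, 0.0, 1.0]] -0.034569551604902014 [[0.0172, -0.9998,
[... 200 characters left out ...]
 52.0], 0.93)]
top pad_right [([351.0, 176.0, 62.0, 59.0], 0.93)]
top lid_left [([285.0, 185.0, 63.0, 54.0], 0.89), ([352.0, 176.0, 59.0, 61.0], 0.28)]
top lid_right [([354.0, 176.0, 59.0, 61.0], 0.89)]
top thick_dowel [([318.0, 222.0, 27.0, 10.0], 0.65), ([284.0, 186.0, 60.0, 54.0], 0.5)]
top thin_dowel []
top tape_measure [([268.0, 249.0, 27.0, 15.0], 0.84), ([283.0, 185.0, 63.0, 56.0], 0.28)]
top battery [([383.0, 226.0, 32.0, 24.0], 0.9)]
top box_red [([318.0, 148.0, 18.0, 22.0], 0.71), ([355.0, 227.0, 13.0, 0.0], 0.32)]
top plug_tub [([343.0, 142.0, 25.0, 30.0], 0.72)]
top tape_blue [([160.0, 240.0, 36.0, 29.0], 0.9)]
1.3 [-2.08655599e-05  9.86760519e-01  1.62184084e-01  4.54445242e-06]
```

```bash
python3 - <<'E'
import cv2
a=cv2.imread("pics/top0.png")[130:300,240:440]; cv2.imwrite("pics/topc.png",cv2.resize(a,None,fx=3.5,fy=3.5,interpolation=cv2.INTER_CUBIC))
a=cv2.imread("pics/scene0.png")[130:300,230:400]; cv2.imwrite("pics/scenec.png",cv2.resize(a,None,fx=3.5,fy=3.5,interpolation=cv2.INTER_CUBIC))
E
```

```text
(no output)
```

View pics/topc.png

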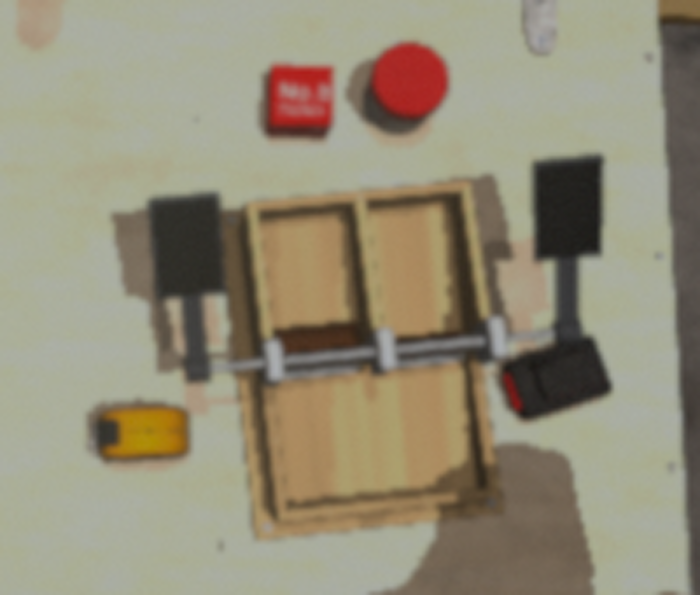

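View pics/scenec.png

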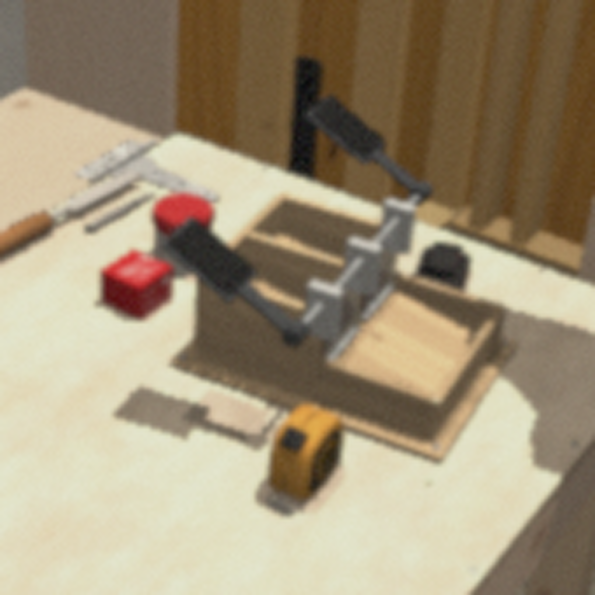

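The crops show the dispenser yawed about 5°. The pads are at about (293,200) left and (402,189) right in the top picture. Dark wood shows in the left lane at (318–345, 222–232), with nothing obvious in the right lane. I'll fit the pose, then test which lane holds the thick dowel.

```bash
cat > h.py <<'E'
from cell import bot
import cv2,numpy as np
from scipy.optimize import least_squares
def proj(P,c):
    k=bot.calibration(c);E=k["extrinsics"];q=np.atleast_2d(P)@E[:3,:3].T+E[:3,3]
    s=q[:,:2]/q[:,2:];s=s*(1+k["k1"]*(s**2).sum(1,keepdims=True))
    return s@np.diag(np.diag(k["mtx"])[:2])+k["mtx"][:2,2]
def d2w(p,P):
    c,s=np.cos(p[2]),np.sin(p[2]);P=np.atleast_2d(P)
    return P@np.array([[c,s,0],[-s,c,0],[0,0,1]])+[p[0],p[1],0]
E
python3 - <<'E'
from h import *
D=np.array([[81,134,159],[81,-134,159],[4.5,0,126]])/1e3
T=np.array([[186,244],[568,207],[386,343]])/3.5+[240,130]
S=np.array([[210,255],[347,128],[365,250]])/3.5+[230,130]
f=lambda p:np.r_[(proj(d2w(p,D),"top")-T).ravel(),(proj(d2w(p,D),"scene")-S)[:2].ravel()]
r=least_squares(f,[.55,-.1,.09]);p=r.x;print(p,np.degrees(p[2]),np.round(f(p),1));np.save("p.npy",p)
print("pads",d2w(p,D[:2]))
im=cv2.resize(cv2.imread("pics/top0.png")[130:300,240:440],None,fx=4,fy=4,interpolation=cv2.INTER_CUBIC)
t=np.radians(12)
def dow(y,d):  # cylinder silhouettes; lid plane x~4.5, floor z=36+x tan12
    R=d/2;cx=6.5+R;cz=36+cx*np.tan(t)+R/np.cos(t)
    a=np.linspace(0,2*np.pi,40)
    return np.vstack([np.c_[cx+R*np.cos(a),0*a+y+e,cz+R*np.sin(a)] for e in(-32,32)])/1e3
for y in(40,-40):
  for d,col in((32,(255,0,0)),(18,(0,255,0))):
    q=(proj(d2w(p,dow(y,d)),"top")-[240,130])*4
    h=cv2.convexHull(q.astype(np.float32)).astype(int);cv2.polylines(im,[h],True,col,1)
B=np.array([[-100,76],[118,76],[118,-76],[-100,-76]])
q=((proj(d2w(p,np.c_[B,[100]*4]/1e3),"top")-[240,130])*4).astype(int);cv2.polylines(im,[q],True,(255,0,255),1)
cv2.imwrite("pics/fit.png",im[150:560,50:750])
E
```

```text
[0.47435358 0.12828272 0.11885555] 6.809921600187927 [ 0.1  0.9  0.3  0.7 -0.2  0.1 -0.9 -0.7 -0.9 -1.2]
pads [[0.53889295 0.270942   0.159     ]
 [0.57067129 0.00483274 0.159     ]]
```

View pics/fit.png

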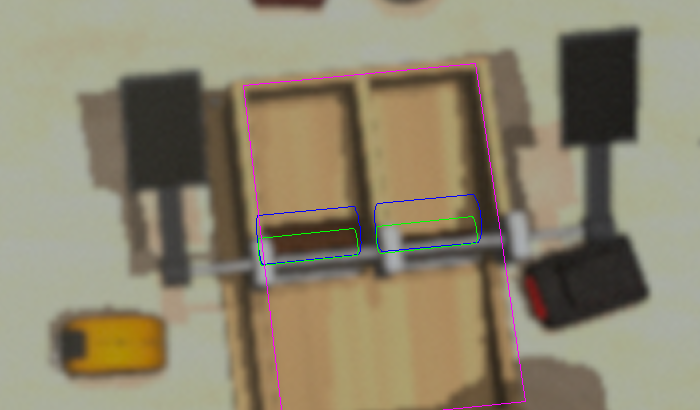

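```bash
cat >> h.py <<'E'
from scipy.spatial.transform import Rotation as Ro
def quat(psi): return [0,np.cos(psi/2),np.sin(psi/2),0]
def wproj(P,pos,q):
    k=bot.calibration("wrist");H=np.array(k["hand_eye"]);R=Ro.from_quat([q[1],q[2],q[3],q[0]]).as_matrix()
    W=np.eye(4);W[:3,:3]=R;W[:3,3]=pos;E=np.linalg.inv(W@H)
    c=np.atleast_2d(P)@E[:3,:3].T+E[:3,3];s=c[:,:2]/c[:,2:];s=s*(1+k["k1"]*(s**2).sum(1,keepdims=True))
    return s@np.diag(np.diag(k["mtx"])[:2])+np.array(k["mtx"])[:2,2]
E
python3 - <<'E'
from h import *
p=np.load("p.npy");print(np.round(bot.calibration("wrist")["hand_eye"],3).tolist())
q=quat(p[2])
bot.move_linear([.176,-.521,.30],speed=.3)
t=d2w(p,[.07,.06,.36])[0];bot.move_pose(t,q)
pos,qq=bot.read_position(),bot.read_tool_rot();im=bot.camera("wrist");np.savez("w1.npz",im=im,pos=pos,q=qq)
for n in ["pad_left","pad_right","thick_dowel","thin_dowel","lid_left","lid_right"]:
    print(n,[(np.round(d["bbox"]).tolist(),round(d["confidence"],2)) for d in bot.search_frame("wrist",n)[:2]])
o=im[:,:,::-1].copy();cv2.imwrite("pics/w1.png",o)
D=np.array([[81,134,159],[81,-134,159],[4.5,0,126]])/1e3
print(pos,qq,bot.read_clock());print(wproj(d2w(p,D),pos,qq))
E
```

```text
[[0.001, -0.95, -0.313, 0.08], [1.0, 0.0, 0.0, -0.0], [0.0, -0.313, 0.95, -0.179], [0.0, 0.0, 0.0, 1.0]]
pad_left [([182.0, 132.0, 130.0, 89.0], 0.56)]
pad_right [([320.0, 133.0, 148.0, 92.0], 0.76)]
thick_dowel [([265.0, 184.0, 46.0, 21.0], 0.84)]
thin_dowel [([320.0, 194.0, 38.0, 9.0], 0.94), ([321.0, 134.0, 145.0, 89.0], 0.38)]
lid_left [([184.0, 134.0, 129.0, 88.0], 0.67)]
lid_right [([323.0, 133.0, 147.0, 85.0], 0.67)]
[0.5368415  0.19580919 0.35992819] [ 5.86590385e-05  9.98255466e-01  5.90425160e-02 -5.48174739e-05] 5.8583
[[207.84282974 163.46429875]
 [436.97999478 164.24306026]
 [317.53538355 216.42148463]]
```

View pics/w1.png

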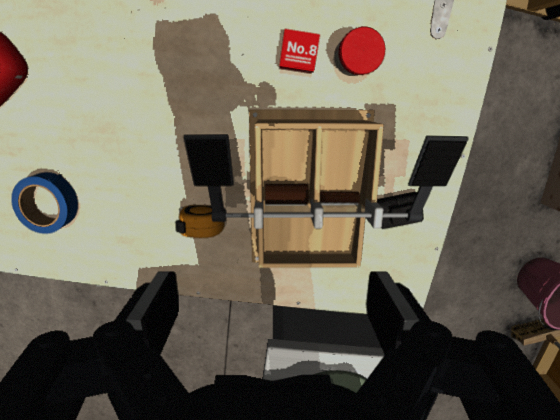

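The wrist view settles it. The thick dowel is in the left lane at (265–311, 184–205) and the thin one in the right lane at (320–358, 194–203). The left pad is at (209,160), within about 4 mm of the fit, so I'll press the left lever.

```bash
python3 - <<'E'
from h import *
p=np.load("p.npy");q=quat(p[2])
P=lambda z:d2w(p,[.088,.134,z])[0]
bot.set_gripper(0.0)
bot.move_pose(P(.23),q)
f0=bot.read_ft_force()
print(bot.move_linear(P(.100),speed=.07,until_force=20),bot.read_position(),bot.read_ft_force()-f0)
print(bot.move_linear(P(.055),speed=.025,until_force=8),bot.read_position(),bot.read_ft_force()-f0)
bot.wait(.5)
for c in("top","scene"):
    im=bot.camera(c);cv2.imwrite(f"pics/{c}2.png",im[:,:,::-1])
    for t in["thick_dowel","thin_dowel"]:print(c,t,[(np.round(d["bbox"]).tolist(),round(d["confidence"],2)) for d in bot.search_frame(c,t)[:2]])
print(bot.read_clock(),f0)
a=cv2.resize(cv2.imread("pics/top2.png")[150:300,250:430],None,fx=2.2,fy=2.2)
b=cv2.resize(cv2.imread("pics/scene2.png")[130:280,230:400],None,fx=2.2,fy=2.2)
cv2.imwrite("pics/press.png",np.hstack([a,b]))
E
```

```text
False [0.54580148 0.27178932 0.10016746] [0.64661276 0.16503665 1.25803415]
False [0.54579829 0.27170859 0.05506571] [-1.86265701 -1.44188304  4.01421277]
top thick_dowel [([284.0, 206.0, 18.0, 36.0], 0.5)]
top thin_dowel [([389.0, 176.0, 24.0, 52.0], 0.64)]
scene thick_dowel [([345.0, 230.0, 14.0, 13.0], 0.56)]
scene thin_dowel []
12.0333 [0.33843214 0.52789945 0.34271688]
```

View pics/press.png

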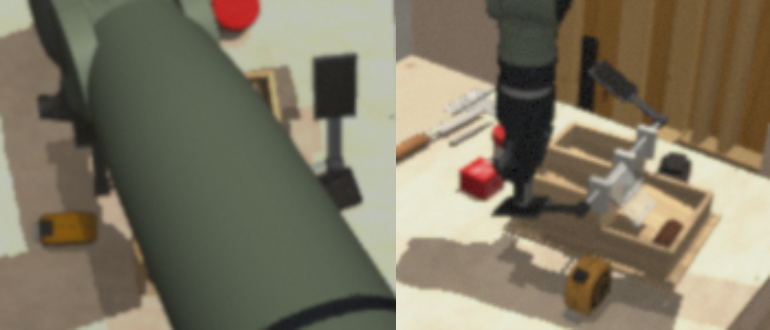

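```bash
python3 - <<'E'
from h import *
p=np.load("p.npy")
im=cv2.imread("pics/scene2.png");x0,y0,s=260,190,7
im=cv2.resize(im[y0:275,x0:370],None,fx=s,fy=s,interpolation=cv2.INTER_CUBIC)
for a,col in((0,(0,255,0)),(-20,(255,0,0)),(-29,(0,0,255))):
    a=np.radians(a);L=lambda u,v,w:[4.5+u*np.cos(a)-w*np.sin(a),v,111+u*np.sin(a)+w*np.cos(a)]
    Q=np.array([L(57,112,6.5),L(57,156,6.5),L(123,156,6.5),L(123,112,6.5)])/1e3
    q=((proj(d2w(p,Q),"scene")-[x0,y0]+.5)*s).astype(int);cv2.polylines(im,[q],True,col,1)
t=((proj(bot.read_position(),"scene")[0]-[x0,y0]+.5)*s).astype(int);cv2.circle(im,t,4,(0,255,255),-1)
cv2.imwrite("pics/z.png",im);print(bot.read_ft_force(),bot.read_moment(),bot.read_clock())
E
```

```text
[-1.37464906 -0.11735656  4.82339547] [-0.08689038  0.3919472   0.02709406] 12.0333
```

View pics/z.png

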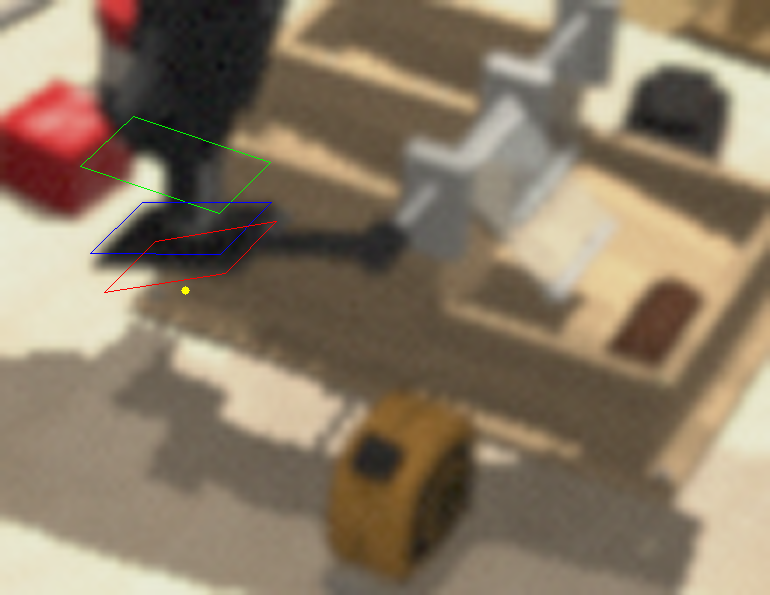

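```bash
python3 - <<'E'
from h import *
print(bot.read_gripper_width(),bot.read_position(),bot.read_tool_rot(),bot.read_joint_positions(),bot.read_finger_force())
cv2.imwrite("pics/w3.png",bot.camera("wrist")[:,:,::-1])
E
```

```text
-0.0009046802065935426 [0.54583536 0.27173298 0.05499884] [4.20734522e-05 9.98235296e-01 5.93825822e-02 2.07583336e-06] [ 3.40952242e-01  5.54950783e-01 -2.14752097e-01  8.01112837e-01
 -8.19875147e-05 -2.91947549e+00] 1.7127160169184208
```

View pics/w3.png

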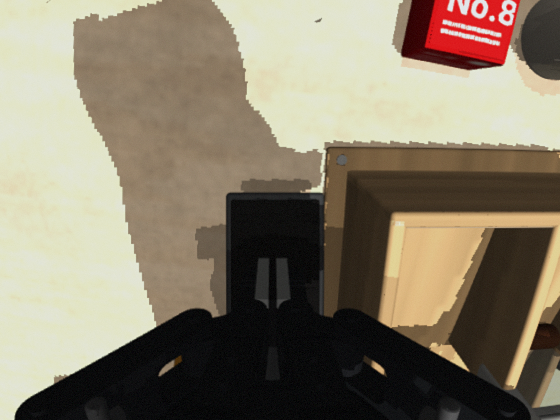

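The fingertips sit centred on the pad and the dowel lies in the tray at scene crop (655,320). But the lever is only about 18° below level and the force is 4.8 N, so it hasn't reached the stop yet. I'll press on slowly under force control.

```bash
python3 - <<'E'
from h import *
p=np.load("p.npy")
k=bot.calibration("wrist");f=k["mtx"][0][0];print(f,k["mtx"][1][2],"pad edge depth",f*.044/94)
for z in(.048,.041,.034,.027):
    h=bot.move_linear(d2w(p,[.088,.134,z])[0],speed=.025,until_force=7)
    print(h,bot.read_position()[2],bot.read_ft_force())
    if h or bot.read_ft_force()[2]>11: break
bot.wait(.3)
a=bot.camera("scene")[:,:,::-1];print(bot.read_clock())
im=cv2.resize(a[190:275,260:370],None,fx=7,fy=7,interpolation=cv2.INTER_CUBIC)
cv2.imwrite("pics/z2.png",im)
E
```

```text
332.66063464292967 209.1218597317095 pad edge depth 0.15571348855626493
False 0.04799180088526643 [-0.96855191  0.86344256  4.5362044 ]
False 0.04110437993798631 [-0.16000673  0.56859497  4.8201956 ]
True 0.03728445207765061 [-0.21049143 -0.4179076   6.91682498]
13.5833
```

View pics/z2.png

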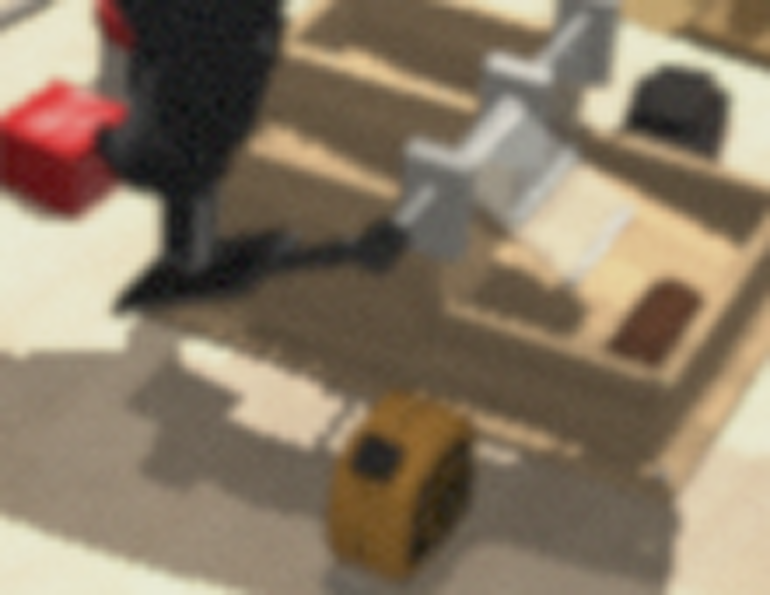

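The lever is now at about −29°, the lid is wide open, and the dowel is at rest in the tray at (655,320). I'll press once more briefly to confirm the stop, then let it up slowly.

```bash
python3 - <<'E'
from h import *
p=np.load("p.npy");P=lambda z:d2w(p,[.088,.134,z])[0]
print(bot.move_linear(P(.029),speed=.02,until_force=7),bot.read_position()[2],bot.read_ft_force())
bot.wait(.3)
for z in(.07,.10,.125,.145,.165):
    bot.move_linear(P(z),speed=.03);print(z,bot.read_ft_force()[2])
bot.move_linear(P(.26),speed=.15)
bot.move_pose(d2w(p,[.07,.06,.40])[0],quat(p[2]))
im=bot.camera("wrist");cv2.imwrite("pics/w4.png",im[:,:,::-1])
for n in ["thick_dowel","thin_dowel"]:
    print(n,[(np.round(d["bbox"]).tolist(),round(d["confidence"],2)) for d in bot.search_frame("wrist",n)[:2]])
s=bot.camera("scene")[:,:,::-1]
a=cv2.resize(im[80:290,160:480,::-1],(533,350));b=cv2.resize(s[165:265,265:340],(262,350),interpolation=cv2.INTER_CUBIC)
cv2.imwrite("pics/end.png",np.hstack([a,b]));print(bot.read_clock())
E
```

```text
True 0.037109678907371775 [-0.7763199  -0.53292573  6.17640618]
0.07 2.419417497340112
0.1 2.5990439359036754
0.125 1.8401946518900485
0.145 -0.21314930349376596
0.165 -0.2512081770851151
thick_dowel [([268.0, 231.0, 38.0, 17.0], 0.85)]
thin_dowel [([316.0, 187.0, 36.0, 10.0], 0.76)]
20.8083
```

View pics/end.png

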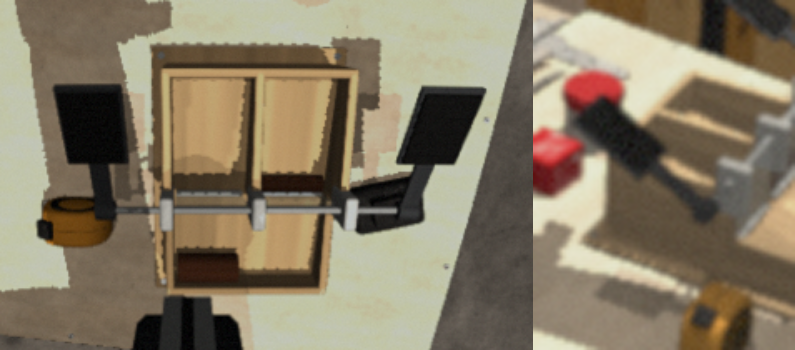

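The thick dowel is in the tray at (207,265), and the thin one is still in its lane at (290,183). Both levers are raised, both lids are shut, the bystanders haven't moved, and the hand is clear.

```bash
python3 -c "
from cell import bot
print(bot.close_job())"
```

```text
the job is handed in; nothing more can be done
None
```

The job is handed in: I pressed the left lever to its stop, the thick dowel rolled into the tray, and I let the lid down slowly; the last pictures show the thin dowel still in its lane, both lids shut and the hand clear, at 20.8 s.

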